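# Fit the lift-off hob knob and hold it pressed in

## Robot

A 7-joint arm with a two-finger parallel gripper is mounted at the origin on the work surface. World frame = base frame: x ahead of the robot, y to its left, z up, the work surface at z = 0. Lengths are in m, angles in rad, forces in N, time in s.
With the tool pointing down it reaches from about 0.4 to 0.85 m from the base axis. Payload 4.5 kg.
Tool frame: the origin (TCP) lies midway between the tips of the shut fingers; the grasp point (between the pads) lies r.grip_point_offset behind it (r.grip_point_offset is the distance from the TCP to the grasp point, in m); z points along the fingers, y is the line along which they close (so a half turn about z gives the same grasp; the last joint's range is limited). The gripper opens to 88 mm and grips with 3 to 60 N. Pads are 18 mm wide; open, the fingers measure 123 mm over their backs; the gripper's body (75 mm by 187 mm) begins 45 mm behind the grasp point.
Start: joints at [-1.264, 0.689, -0.195, 1.565, 0.157, 0.902, -0.215], TCP at [0.168, 0.602, 0.239] pointing down, gripper open.
Joint ranges: [-3.01, 3.01], [-0.46, 2.08], [-1.47, 1.51], [0.13, 2.56], [-1, 4.14], [0.04, 2.09], [-2.66, 2.66]. Speed limits (rad/s): [2.57, 2.57, 3.14, 3.14, 3.14, 3.14, 3.14].

## Interface

Orientations are given as a unit quaternion [x, y, z, w].
In Python, from plant import r gives the robot as it stands.
- The arm moves only by the shell command python3 -m jog 'ROWS' [FORCE]. ROWS is JSON, a list of rows, each an object of numbers: "wx", "wy", "wz": the turn, a rotation vector about the world's x, y, z as a fraction of full scale; "dx", "dy", "dz": the shift along the world's x, y, z as a fraction of full scale; "hand": the closure, from 0 (fully open) to 1 (shut). In form: [{"wx": .., "wy": .., "wz": .., "dx": .., "dy": .., "dz": .., "hand": ..}, ...]. A call has 1 to 5 rows; each row shifts and turns the commanded pose from where the row before left it; what a row does not reach is not made up. Full scale, the value 1, is 0.25 m for a shift and 2 rad for a turn. A row lasts 1/12 s, in which the tool goes at most 41.7 mm and 7.16 degrees, less where a joint would pass 70% of its speed; a pose out of reach is approached as far as the arm can. A call with a number of a shift or a turn outside -1 to 1 is refused whole. A call with a gripper value outside its range is refused whole. The fingers move at their own pace and stop on an object; FORCE is the grip in N (left out, the last holds). Time passes only in rows, so rows that do not move let the fingers close. It gives the time, the measured TCP pose, the force, the opening and the grip force at its end, in the units of the state.
- r.get_state(): the state, without advancing time (a new reading comes with each control period).
- r.snapshot(name): name is "scene" or "side" or "wrist"; returns the picture (480x640x3 uint8, red, green, blue); there is no depth.
- r.camera_info(name): a dict with "mtx" (3x3 intrinsics, pixels), "k1" (the pictures are not rectified: a ray, as slopes to the right and down, at radius r is drawn at 1 + k1 r^2 times it, then the intrinsics apply), "R" (3x3) and "t" (3): a world point X has camera coordinates R X + t. Camera axes: x right, y down, z forward; pixel columns grow to the right and rows downward; lengths in m; the calibration is good to about 2 mm. A picture is of the moment at which its call begins: read the wrist's pose just before it. camera_info takes no time and is no camera call; for the wrist camera it gives the pose at the moment of the call.
- r.finish_job(): hands the job in; it is judged then, once.
Trained networks look in the newest picture that a camera, given by its name, has taken for a name from the list of things; names that differ only in an ending like _2 or _b are one class to them, and where a whole thing is asked for, a point or a joint stands for the part that bears it (a point fixed in the world has none). Each returns a list of dicts, best first, with "p" (0 to 1); they miss things now and then, are a little off and sometimes report something else, mostly with a low value. They report only what shows in the picture. A call takes as long as a camera call. They do not tell look-alikes from the thing itself.
- r.search_frame(camera, query): "bbox" ([left, top, right, bottom] in pixels, round what is visible of it).
- r.masks_of(camera, query): "region" (480x640 bool, what is visible of it) and "bbox" ([left, top, right, bottom] in pixels, round what is visible of it).
The state is a dict: "clock": time; "q": joint angles; "qd": joint speeds; "joint_torque": joint torques, N m; "tool_pos": TCP position; "eef_rot": TCP orientation; "contact_force": force on the tool from outside, world axes, zero at the start; "moment": the same for the moment, N m; "opening": opening from 0.0 (shut) to 1.0 (fully open); "finger_force": force on a finger pad.
Only numpy, scipy, OpenCV 4.12 (cv2) and the standard library are available. Lean on these libraries where they do the work, as an engineer would, in place of code of your own. Each camera call takes 0.05 s, during which the arm holds its last target. There are 200 camera calls.

## Task

Pull the long-stemmed hob knob straight up out of its wooden holder, turn it so that the flat in its socket matches the flat on the hob's bare D-shaped spindle, and push it fully home onto the spindle. Then press it down against the valve spring, more than halfway through the spring's travel, and finish while still gripping the knob and holding it pressed in. Leave the wooden muddler in its own holder and do not disturb the crockery, glasses and saucepan.

Things in the scene. Friction and masses are not known exactly. Their poses are not given: they have to be found in the camera images.
- knob: Lift-off hob knob, 121 mm tall, 0.12 kg, standing stem down in one of two alike wooden holders. Origin: centre of the stem's underside; z up along the stem. Steel stem 21 mm diameter, z 0 to 85 mm; black skirt 40 mm diameter, z 85 to 91 mm; black grip bar z 91 to 121 mm, 36 mm long (x), 16 mm thick (y). A pointer 7 mm wide sticks out of the skirt towards +x, to 34 mm from the axis.
- knob_seat (a point): Centre of the ceiling of the D-shaped socket in the knob's underside, on the stem axis 20 mm above the underside; axes as the knob's. Socket 20 mm deep, 13.5 mm diameter, its flat on the +x side 3.25 mm from the axis: the flat lies under the pointer.
- holder: Wooden block 70 x 70 x 62 mm, fixed to the worktop; it holds the knob upright in a blind hole 25 mm in diameter, 55 mm deep from above (hole floor 7 mm above the worktop). Origin: centre of its underside.
- spindle_tip (a point): Centre of the top of the hob's bare upright brass D-spindle; z up, +x points out of its flat. 12 mm diameter, flat 2.5 mm from the axis, standing 30 mm out of the collar; the top 4 mm tapers by 1.8 mm a side. With the spindle up the tip is 50 mm above the worktop; it goes down with the spindle. Fully home, knob_seat meets spindle_tip with the x axes the same way.
- spindle (a joint): How far the spindle is pressed down (m): 0 up, 0.008 fully in. Sprung: it starts to move at 4 N and needs 10.4 N to be fully in; it comes back up if released.
- hob: Black hob deck 380 mm (x) by 290 mm (y), 14 mm high, fixed. Origin: centre of its underside. The spindle stands 130 mm from the centre towards -x (the hob's front), the burner, its grate and the saucepan are on the +x side.
- muddler: Dark wooden muddler, 124 mm tall, round head 42 mm across, standing in the second holder. Origin: centre of its underside. Leave it there.
- saucepan: Steel saucepan, 150 mm diameter, on the burner's grate, its rim 136 mm above the worktop. Leave alone.
- tumbler: Glass tumbler, 70 mm diameter, 100 mm tall. Leave alone.
- tumbler2: Another such glass tumbler. Leave alone.
- coffee_cup: White cup, 62 mm diameter, 55 mm tall. Leave alone.
- salt_jar: Small glass jar with a steel cap, 48 mm diameter, 75 mm tall. Leave alone.
- collar (a point): Centre of the top of the steel collar around the spindle, 20 mm above the worktop, 40 mm in diameter; axes as spindle_tip. A pointer 7 mm wide on the side of the spindle's flat (+x) reaches 34 mm from the axis. It turns with the spindle, stiffly (0.5 N m), and need not be turned; it does not sink.
- holder2: A second such wooden block, fixed; it holds the muddler.
- plates: Stack of white plates, 200 mm diameter, 67 mm tall, 2.5 kg. Leave alone.
Things that resemble listed ones, but are neither listed nor needed, are in the scene too. What is shaped like the knob but orange is not meant. Leave any orange look-alike of the muddler alone.

How it is judged:
By the outcome, as a careful person would: the job done as asked, in the order asked, and still so for the second after the job is handed in, while the arm keeps its last pose, push and grip.
It also fails if it takes over 42 s, if anything falls off the work surface, if the arm or the gripper's body presses on something with over 40 N, if the wrist force passes 120 N, or if a joint passes its speed limit or range.

## Working session

There is one attempt and no reset: what is moved stays moved. The work goes in short steps, Python scripts to look and compute and a shell command to move; the robot and the scene stay as the last step left them, time stands still between calls to the robot, and variables do not carry over. Pictures are saved under pics/ and viewed, at most 10 in all, crops included, and the job is handed in when it is done.

```bash
mkdir -p pics; ls; cat > h.py <<'E'
import numpy as np, cv2
from plant import r
def snap(n,f):
    im=r.snapshot(n); cv2.imwrite(f'pics/{f}.png',im[:,:,::-1]); return im
def ray(ci,uv):
    K=np.array(ci['mtx']);R=np.array(ci['R']);t=np.array(ci['t'])
    p=cv2.undistortPoints(np.array([[uv]],float),K,np.array([ci['k1'],0,0,0.]))[0,0]
    d=R.T@np.array([p[0],p[1],1]);return -R.T@t,d/np.linalg.norm(d)
def proj(ci,X):
    K=np.array(ci['mtx']);R=np.array(ci['R']);t=np.array(ci['t'])
    return cv2.projectPoints(np.array(X,float).reshape(-1,1,3),cv2.Rodrigues(R)[0],t,K,np.array([ci['k1'],0,0,0.]))[0][:,0]
def onz(ci,uv,z):
    o,d=ray(ci,uv);return o+d*(z-o[2])/d[2]
def tri(L):
    A=np.zeros((3,3));b=np.zeros(3)
    for ci,uv in L:
        o,d=ray(ci,uv);P=np.eye(3)-np.outer(d,d);A+=P;b+=P@o
    X=np.linalg.solve(A,b)
    return X,[np.linalg.norm(proj(ci,X)[0]-uv) for ci,uv in L]
E
python3 - <<'E'
from h import *
a=snap('scene','s0');b=snap('side','d0');
s=r.get_state();print(s['clock'],s['tool_pos'],s['eef_rot'],r.grip_point_offset)
for c in('scene','side'):
    ci=r.camera_info(c);print(c,-np.array(ci['R']).T@ci['t'])
    for q in('knob','muddler','spindle_tip','collar','holder'):
        try: print(q,[(np.round(o['bbox']).tolist(),round(o['p'],2)) for o in r.search_frame(c,q)][:5])
        except Exception as e: print(q,e)
E
```

```text
pics
0.1 [0.16829559 0.60134998 0.23801372] [ 1.35943988e-01  9.90716213e-01 -7.84455447e-04 -4.11276370e-05] 0.0187
scene [ 0.94398024 -0.7653103   0.8097021 ]
knob [([277.0, 202.0, 305.0, 230.0], 0.96), ([248.0, 178.0, 266.0, 226.0], 0.93)]
muddler [([241.0, 272.0, 265.0, 303.0], 0.67), ([218.0, 234.0, 238.0, 283.0], 0.57)]
spindle_tip [([345.0, 165.0, 347.0, 175.0], 0.58), ([364.0, 234.0, 385.0, 271.0], 0.39)]
collar [([340.0, 164.0, 355.0, 178.0], 0.61), ([179.0, 314.0, 214.0, 347.0], 0.49)]
holder [([233.0, 285.0, 284.0, 335.0], 0.91), ([267.0, 216.0, 309.0, 258.0], 0.72)]
side [0.29909783 0.75523773 0.73713237]
knob [([348.0, 219.0, 367.0, 247.0], 0.88), ([391.0, 236.0, 411.0, 291.0], 0.59)]
muddler [([389.0, 190.0, 406.0, 237.0], 0.94), ([355.0, 167.0, 367.0, 195.0], 0.6)]
spindle_tip []
collar [([291.0, 342.0, 321.0, 369.0], 0.76)]
holder [([336.0, 235.0, 378.0, 279.0], 0.91), ([338.0, 184.0, 377.0, 220.0], 0.66), ([345.0, 221.0, 369.0, 248.0], 0.3)]
```

View pics/s0.png

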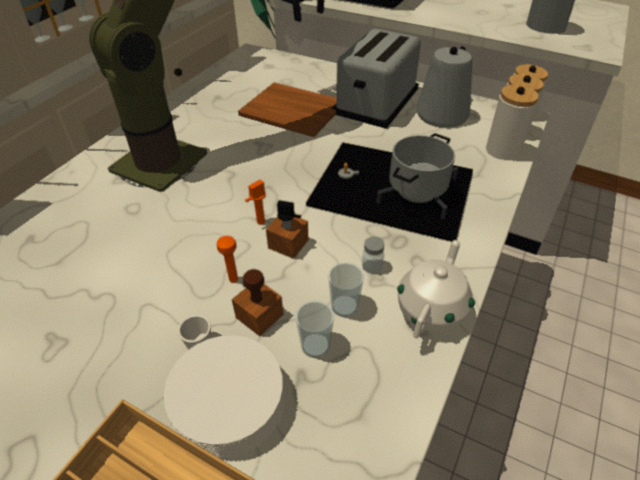

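View pics/d0.png

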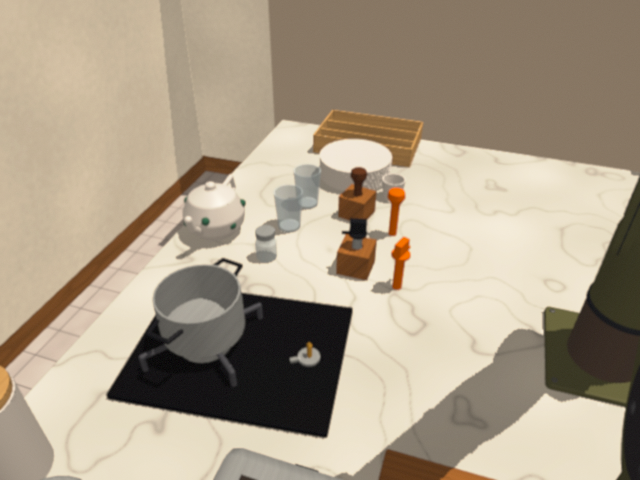

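The knob could be any of four things:
- Black knob in a holder: scene (286,214), side (357,229).
- Orange knob look-alike: scene (257,200), side (401,262).
- Dark muddler: scene (253,285), side (358,190).
- Orange muddler: scene (228,258), side (396,210).

By the description it is the black one. The spindle shows at scene (346,170), side (310,350).

```bash
python3 - <<'E'
from h import *
A=r.camera_info('scene');B=r.camera_info('side')
for n,u,v in[('knob top',(286,205),(357,222)),('spindle tip',(346,164),(309.5,343)),('holder ctr',(288,222),(357,243))]:
    print(n,*tri([(A,u),(B,v)]))
for z in(.11,.05,.02): print(z,onz(A,(286,205),z),onz(B,(357,222),z),onz(A,(346,175),z),onz(B,(309,357),z))
W=r.camera_info('wrist');print(W);s=r.get_state()
print(np.array(W['R'])@np.array(s['tool_pos'])+W['t'])
E
```

```text
knob top [ 0.50231471 -0.11008792  0.11913551] [np.float64(0.34422257028307396), np.float64(0.3598186207155183)]
spindle tip [0.51019262 0.17347233 0.04588295] [np.float64(0.6437405337510649), np.float64(0.9664655256010645)]
holder ctr [ 0.5007734  -0.10758175  0.06604   ] [np.float64(1.0474646679590263), np.float64(1.1054941136532803)]
0.11 [ 0.49726187 -0.10130023  0.11      ] [ 0.5046914  -0.12339788  0.11      ] [0.56704731 0.05632157 0.11      ] [0.48051869 0.25419023 0.11      ]
0.05 [ 0.45895542 -0.04436085  0.05      ] [ 0.52436128 -0.2074601   0.05      ] [0.53472502 0.12677714 0.05      ] [0.49787587 0.20625322 0.05      ]
0.02 [ 0.4398022  -0.01589116  0.02      ] [ 0.53419621 -0.2494912   0.02      ] [0.51856388 0.16200493 0.02      ] [0.50655446 0.18228472 0.02      ]
{'mtx': array([[396.1160163 ,   0.        , 317.65121593],
       [  0.        , 396.1160163 , 241.43205719],
       [  0.        ,   0.        ,   1.        ]]), 'k1': -0.05655107555033908, 'R': array([[ 2.69507441e-01,  9.62998261e-01,  2.97931990e-04],
       [ 9.10630054e-01, -2.54952134e-01,  3.25195809e-01],
       [ 3.13238957e-01, -8.73713843e-02, -9.45646656e-01]]), 't': array([-0.62580721, -0.04427559,  0.39197093])}
[-0.00073407  0.03322309  0.16636132]
```

```bash
python3 - <<'E'
from h import *
A=r.camera_info('scene');B=r.camera_info('side')
for uv in[(337,110),(383,122),(417,85)]: print('toaster base',onz(A,uv,0))
for uv in[(352,40),(392,45),(419,40)]: print('toaster top z.19',onz(A,uv,.19))
for uv in[(398,150),(455,150),(422,135)]: print('pan rim',onz(A,uv,.136))
print('salt',onz(A,(373,240),.075),'tumb',onz(A,(346,268),.1),onz(A,(315,308),.1),'orange',onz(A,(261,222),0))
E
```

```text
toaster base [0.33174662 0.47994702 0.        ]
toaster base [0.49194835 0.48193836 0.        ]
toaster base [0.50289782 0.76243067 0.        ]
toaster top z.19 [0.32525003 0.59000566 0.19      ]
toaster top z.19 [0.45026167 0.6130511  0.19      ]
toaster top z.19 [0.5106967  0.68858415 0.19      ]
pan rim [0.64901771 0.17257667 0.136     ]
pan rim [0.77093808 0.23772715 0.136     ]
pan rim [0.6782573  0.26206528 0.136     ]
salt [ 0.69818096 -0.07817893  0.075     ] tumb [ 0.6910135  -0.19657113  0.1       ] [ 0.68376157 -0.30951121  0.1       ] orange [ 4.05259358e-01 -7.97389229e-02  1.11022302e-16]
```

```bash
python3 -m jog '[{"dx":0.02,"dy":-0.15,"dz":0.05},{"dx":0.02,"dy":-0.15,"dz":0.05},{"dx":0.04,"dy":-0.15,"dz":0.04},{"dx":0.08,"dy":-0.14},{"dx":0.08,"dy":-0.14}]'
```

```text
invalid input
```

```bash
python3 -m jog '[{"wx":0,"wy":0,"wz":0,"dx":0.02,"dy":-0.15,"dz":0.05,"hand":0},{"wx":0,"wy":0,"wz":0,"dx":0.02,"dy":-0.15,"dz":0.05,"hand":0},{"wx":0,"wy":0,"wz":0,"dx":0.04,"dy":-0.15,"dz":0.04,"hand":0},{"wx":0,"wy":0,"wz":0,"dx":0.08,"dy":-0.14,"dz":0,"hand":0},{"wx":0,"wy":0,"wz":0,"dx":0.08,"dy":-0.14,"dz":0,"hand":0}]'
```

```text
clock: 1.02
tool_pos: [0.2284, 0.4183, 0.2746]
eef_rot: [0.135, 0.991, 0.001, 0.0]
contact_force: [1.3, -0.8, 1.0]
opening: 1.004
finger_force: 0.0
```

```bash
python3 -m jog '[{"wx":0,"wy":0,"wz":0,"dx":0.11,"dy":-0.12,"dz":0,"hand":0},{"wx":0,"wy":0,"wz":0,"dx":0.11,"dy":-0.12,"dz":0,"hand":0},{"wx":0,"wy":0,"wz":0,"dx":0.11,"dy":-0.12,"dz":0,"hand":0},{"wx":0,"wy":0,"wz":0,"dx":0.11,"dy":-0.12,"dz":-0.02,"hand":0},{"wx":0,"wy":0,"wz":0,"dx":0.11,"dy":-0.12,"dz":-0.02,"hand":0}]'
python3 -m jog '[{"wx":0,"wy":0,"wz":0,"dx":0.11,"dy":-0.12,"dz":-0.08,"hand":0},{"wx":0,"wy":0,"wz":0,"dx":0.11,"dy":-0.12,"dz":-0.08,"hand":0},{"wx":0,"wy":0,"wz":0,"dx":0,"dy":0,"dz":0,"hand":0},{"wx":0,"wy":0,"wz":0,"dx":0,"dy":0,"dz":0,"hand":0}]'
python3 - <<'E'
from h import *
ci=r.camera_info('wrist');im=snap('wrist','w1');np.save('w1.npy',ci,allow_pickle=True)
print(r.get_state()['clock'],r.get_state()['tool_pos'])
u=proj(ci,[[.511,.172,.05]]);print(u)
for q in('spindle_tip','collar'): print(q,[(np.round(o['bbox']).tolist(),round(o['p'],2)) for o in r.search_frame('wrist',q)])
E
```

```text
clock: 1.43
tool_pos: [0.3672, 0.2681, 0.2642]
eef_rot: [0.136, 0.991, 0.001, 0.001]
contact_force: [0.3, 0.1, 0.3]
opening: 1.0
finger_force: 0.0
clock: 1.77
tool_pos: [0.4173, 0.2119, 0.2262]
eef_rot: [0.139, 0.99, -0.001, -0.001]
contact_force: [-0.2, 0.5, 0.1]
opening: 0.999
finger_force: 0.0
1.8167 [0.4165303  0.21406863 0.22685407]
[[303.53484057 318.82806108]]
spindle_tip [([303.0, 301.0, 311.0, 321.0], 0.74), ([6.0, 315.0, 107.0, 370.0], 0.63)]
collar [([291.0, 279.0, 335.0, 325.0], 0.7)]
```

View pics/w1.png

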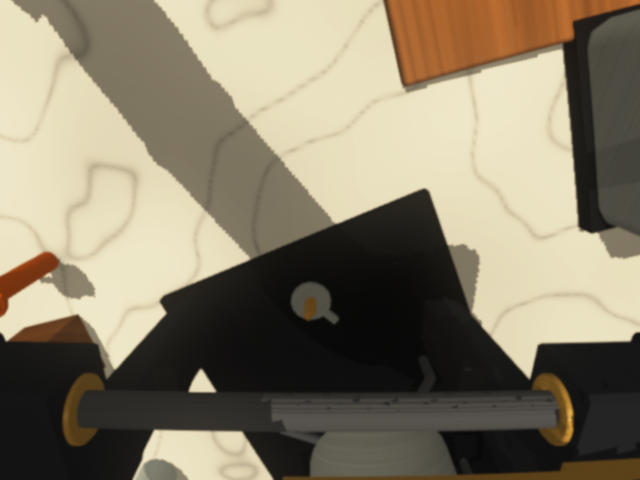

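The wrist view shows the collar at (310,300), the brass spindle at (310,308) and the pointer towards (336,320). I'll go closer for the pose.

```bash
python3 -m jog '[{"wx":0,"wy":0,"wz":0,"dx":0.045,"dy":-0.03,"dz":-0.1,"hand":0},{"wx":0,"wy":0,"wz":0,"dx":0.045,"dy":-0.03,"dz":-0.1,"hand":0},{"wx":0,"wy":0,"wz":0,"dx":0.045,"dy":-0.03,"dz":-0.1,"hand":0},{"wx":0,"wy":0,"wz":0,"dx":0.045,"dy":-0.03,"dz":-0.1,"hand":0},{"wx":0,"wy":0,"wz":0,"dx":0,"dy":0,"dz":0,"hand":0}]'
python3 -m jog '[{"wx":0,"wy":0,"wz":0,"dx":0,"dy":0,"dz":0,"hand":0},{"wx":0,"wy":0,"wz":0,"dx":0,"dy":0,"dz":0,"hand":0}]'
python3 - <<'E'
from h import *
ci=r.camera_info('wrist');im=snap('wrist','w2');np.save('w2.npy',ci,allow_pickle=True)
print(r.get_state()['clock'],r.get_state()['tool_pos'])
u=proj(ci,[[.511,.172,.05],[.511,.172,.02]]);print(u)
x,y=np.clip(u[0].astype(int)-[100,75],0,[440,330]);print(x,y)
cv2.imwrite('pics/w2c.png',cv2.resize(im[y:y+150,x:x+200,::-1],None,fx=4,fy=4,interpolation=cv2.INTER_CUBIC))
for q in('spindle_tip','collar'): print(q,[(np.round(o['bbox']).tolist(),round(o['p'],2)) for o in r.search_frame('wrist',q)])
E
```

```text
clock: 2.33
tool_pos: [0.461, 0.1836, 0.1242]
eef_rot: [0.136, 0.991, -0.001, -0.002]
contact_force: [0.7, 0.0, 0.1]
opening: 0.999
finger_force: 0.0
clock: 2.5
tool_pos: [0.4609, 0.1862, 0.1283]
eef_rot: [0.135, 0.991, 0.001, 0.0]
contact_force: [-0.3, 0.3, 0.6]
opening: 1.005
finger_force: 0.0
2.55 [0.46108148 0.18618234 0.12860978]
[[315.83878825 328.96837663]
 [315.93330012 306.85455214]]
215 253
spindle_tip [([317.0, 302.0, 328.0, 334.0], 0.9)]
collar [([297.0, 275.0, 359.0, 338.0], 0.7)]
```

View pics/w2c.png

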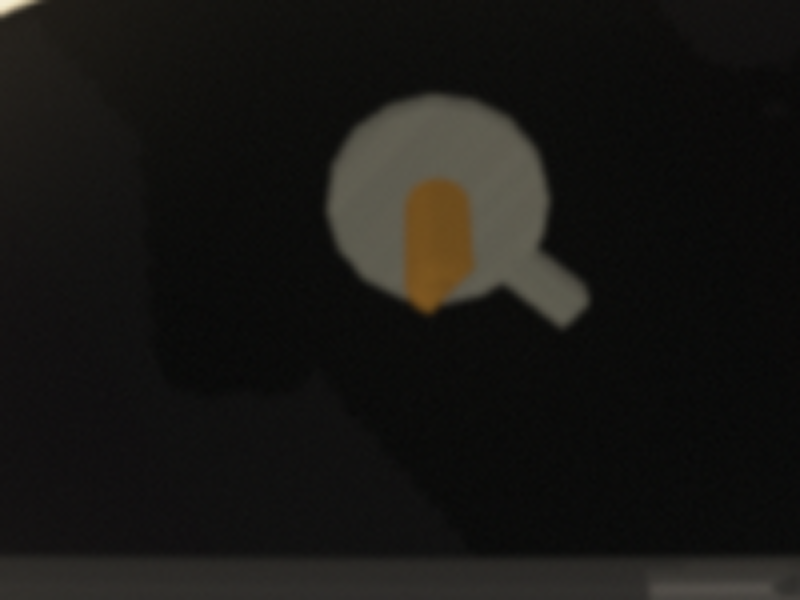

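```bash
cat > fit.py <<'E'
from h import *
from scipy.optimize import minimize
S=4000.
def rect(im,ci,c,z,h=.05):
    n=int(2*h*S); g=np.arange(n)/S-h
    X=np.stack(np.meshgrid(c[0]+g,c[1]+g)+[np.full((n,n),z)],-1)
    p=proj(ci,X).reshape(n,n,2).astype(np.float32)
    return cv2.remap(im,p[...,0],p[...,1],cv2.INTER_LINEAR),X
def shape(X,p):  # soft mask: 20mm disc + 7mm pointer to 34mm
    dx,dy=X[...,0]-p[0],X[...,1]-p[1];c,s=np.cos(p[2]),np.sin(p[2])
    u,v=c*dx+s*dy,-s*dx+c*dy
    d=np.minimum(np.hypot(u,v)-.02,np.maximum(np.maximum(abs(v)-.0035,u-.034),-u))
    return 1/(1+np.exp(np.clip(d/.0004,-50,50)))
def fit(M,X,c,W):
    best=None
    for a in np.linspace(-np.pi,np.pi,24,endpoint=False):
        f=lambda p:(W*(shape(X,(p[0]/100+c[0],p[1]/100+c[1],p[2]))-M)**2).mean()
        o=minimize(f,[0,0,a],method='Nelder-Mead',options=dict(xatol=1e-3,fatol=1e-7,initial_simplex=[[0,0,a],[.5,0,a],[0,.5,a],[0,0,a+.25]]))
        if best is None or o.fun<best.fun:best=o
    p=best.x;return np.array([p[0]/100+c[0],p[1]/100+c[1],p[2]]),best.fun
E
cat > sp.py <<'E'
from fit import *
for n in('w1','w2'):
    ci=np.load(n+'.npy',allow_pickle=True).item();im=cv2.imread(f'pics/{n}.png')
    R,X=rect(im,ci,(.511,.172),.02,.045)
    hsv=cv2.cvtColor(R,cv2.COLOR_BGR2HSV);br=(hsv[...,1]>120)&(hsv[...,2]>70)
    g=cv2.cvtColor(R,cv2.COLOR_BGR2GRAY).astype(float);M=np.clip((g-25)/(75-25),0,1)
    W=1.-cv2.dilate(br.astype(np.uint8),np.ones((7,7)));
    lab=cv2.connectedComponents((M>.5).astype(np.uint8))[1]
    p,f=fit(M[::2,::2],X[::2,::2],(.511,.172),W[::2,::2]);print(n,p[:2],np.degrees(p[2]),f)
    # brass
    h=cv2.cvtColor(im,cv2.COLOR_BGR2HSV);u=proj(ci,[[p[0],p[1],.035]])[0]
    m=((h[...,1]>120)&(h[...,2]>60)).astype(np.uint8)
    k,l,st,ce=cv2.connectedComponentsWithStats(m);i=l[int(u[1]),int(u[0])];print(' brass',st[i],'proj base/tip',proj(ci,[[p[0],p[1],.02],[p[0],p[1],.05]]).round(1).tolist())
E
python3 sp.py
```

```text
Traceback (most recent call last):
  File "sp.py", line 4, in <module>
    R,X=rect(im,ci,(.511,.172),.02,.045)
        ~~~~^^^^^^^^^^^^^^^^^^^^^^^^^^^^
  File "fit.py", line 6, in rect
    X=np.stack(np.meshgrid(c[0]+g,c[1]+g)+[np.full((n,n),z)],-1)
               ~~~~~~~~~~~~~~~~~~~~~~~~~~^~~~~~~~~~~~~~~~~~~
TypeError: can only concatenate tuple (not "list") to tuple
```

```bash
sed -i 's/np.stack(np.meshgrid(c\[0\]+g,c\[1\]+g)+\[np.full((n,n),z)\],-1)/np.stack([*np.meshgrid(c[0]+g,c[1]+g),np.full((n,n),z)],-1)/' fit.py; time python3 sp.py
```

```text
w1 [0.50972203 0.17855358] 32.88787004019293 0.001959031795967888
 brass [304 297  12  24 225] proj base/tip [[310.5, 300.8], [309.9, 316.0]]
w2 [0.50955783 0.17849319] 32.906273960859146 0.004370754939574618
 brass [316 298  17  33 465] proj base/tip [[324.1, 303.0], [324.9, 324.8]]
real	0m8.761s
user	0m9.128s
sys	0m0.292s
```

Both views agree: collar at (0.5096, 0.1785), pointer yaw 32.9°, height as expected. Next, look at the knob.

```bash
python3 -m jog '[{"wx":0,"wy":0,"wz":0,"dx":0,"dy":-0.14,"dz":0.08,"hand":0},{"wx":0,"wy":0,"wz":0,"dx":0,"dy":-0.14,"dz":0.08,"hand":0},{"wx":0,"wy":0,"wz":0,"dx":0,"dy":-0.14,"dz":0.08,"hand":0},{"wx":0,"wy":0,"wz":0,"dx":0,"dy":-0.14,"dz":0.08,"hand":0},{"wx":0,"wy":0,"wz":0,"dx":0,"dy":-0.14,"dz":0.06,"hand":0}]'
python3 -m jog '[{"wx":0,"wy":0,"wz":0,"dx":0,"dy":-0.15,"dz":0,"hand":0},{"wx":0,"wy":0,"wz":0,"dx":-0.03,"dy":-0.15,"dz":0,"hand":0},{"wx":0,"wy":0,"wz":0,"dx":-0.03,"dy":-0.12,"dz":0,"hand":0},{"wx":0,"wy":0,"wz":0,"dx":0,"dy":0,"dz":0,"hand":0},{"wx":0,"wy":0,"wz":0,"dx":0,"dy":0,"dz":0,"hand":0}]'
python3 - <<'E'
from h import *
ci=r.camera_info('wrist');im=snap('wrist','w3');np.save('w3.npy',ci,allow_pickle=True)
print(r.get_state()['clock'],r.get_state()['tool_pos'])
u=proj(ci,[[.502,-.11,.128],[.502,-.11,.098]]);print(u)
x,y=np.clip(u[0].astype(int)-[100,75],0,[440,330]);print(x,y)
cv2.imwrite('pics/w3c.png',cv2.resize(im[y:y+150,x:x+200,::-1],None,fx=4,fy=4,interpolation=cv2.INTER_CUBIC))
print([(np.round(o['bbox']).tolist(),round(o['p'],2)) for o in r.search_frame('wrist','knob')])
E
```

```text
clock: 3.07
tool_pos: [0.4615, 0.0084, 0.2245]
eef_rot: [0.135, 0.991, 0.0, 0.002]
contact_force: [0.4, -1.2, -0.1]
opening: 0.997
finger_force: 0.0
clock: 3.48
tool_pos: [0.4459, -0.0972, 0.2229]
eef_rot: [0.138, 0.99, -0.0, 0.001]
contact_force: [0.4, 0.5, -0.4]
opening: 1.001
finger_force: 0.0
3.5333 [ 0.44663643 -0.09535261  0.22287961]
[[320.98602974 322.64602522]
 [320.68413566 302.34471427]]
220 247
[([297.0, 266.0, 351.0, 343.0], 0.93), ([280.0, 130.0, 362.0, 193.0], 0.62)]
```

View pics/w3c.png

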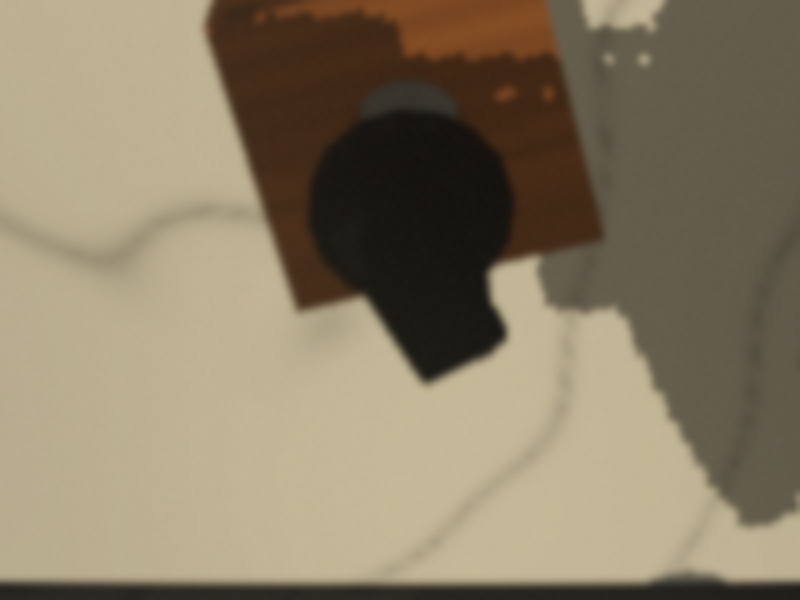

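```bash
cat > kf.py <<'E'
from h import *
from scipy.optimize import minimize
a=np.linspace(0,2*np.pi,48,endpoint=False)
def box(x0,x1,y,z0,z1): return np.array([(x,s*y,z) for x in(x0,x1) for s in(-1,1) for z in(z0,z1)])
PARTS=[np.array([(.02*np.cos(t),.02*np.sin(t),z) for t in a for z in(.085,.091)]),box(0,.034,.0035,.085,.091),box(-.018,.018,.008,.091,.121)]
def sil(ci,p,off,sc,shp):
    c,s=np.cos(p[3]),np.sin(p[3]);Rz=np.array([[c,-s,0],[s,c,0],[0,0,1]]);M=np.zeros(shp,np.uint8)
    for P in PARTS:
        u=(proj(ci,P@Rz.T+p[:3])-off+.5)*sc-.5
        cv2.fillConvexPoly(M,cv2.convexHull(np.round(u*16).astype(np.int32)),255,cv2.LINE_AA,4)
    return M/255.
def fitk(views,p0,fixz=True,yaws=12):
    V=[];sc=4
    for ci,im,thr in views:
        u=proj(ci,[np.array(p0[:3])+[0,0,.1]])[0];off=np.clip(np.round(u-[50,50]),0,[540,380]);x,y=off.astype(int)
        g=cv2.cvtColor(im,cv2.COLOR_BGR2GRAY)[y:y+100,x:x+100]
        g=cv2.resize(g,None,fx=sc,fy=sc,interpolation=cv2.INTER_LINEAR).astype(float)
        V.append((ci,off,np.clip((thr+12-g)/24,0,1)))
    def f(q):
        p=[p0[0]+q[0]/100,p0[1]+q[1]/100,p0[2]+(0 if fixz else q[3]/100),q[2]]
        return sum((cv2.GaussianBlur(sil(ci,p,off,sc,M.shape)-M,(5,5),0)**2).mean() for ci,off,M in V)
    out=[]
    for y in np.linspace(-np.pi,np.pi,yaws,endpoint=False):
        n=3 if fixz else 4
        x0=np.array([0,0,y,0][:n]);sx=np.vstack([x0]+[x0+d for d in np.diag([.5,.5,.3,.5][:n])])
        o=minimize(f,x0,method='Nelder-Mead',options=dict(initial_simplex=sx,xatol=2e-3,fatol=1e-7))
        q=o.x;out.append((round(o.fun,5),np.round([p0[0]+q[0]/100,p0[1]+q[1]/100,p0[2]+(0 if fixz else q[3]/100),np.degrees(q[2])],4).tolist()))
    return sorted(out)
E
python3 - <<'E'
from kf import *
v=[(np.load('w3.npy',allow_pickle=True).item(),cv2.imread('pics/w3.png'),42)]
for fz in(True,False):
    for o in fitk(v,[.5,-.11,.007],fz)[:6]:print(fz,o)
E
```

```text
True (np.float64(0.03724), [0.4991, -0.1079, 0.007, 9.3768])
True (np.float64(0.03725), [0.4991, -0.1079, 0.007, 9.4559])
True (np.float64(0.03727), [0.4991, -0.1079, 0.007, 9.3826])
True (np.float64(0.03727), [0.4991, -0.1079, 0.007, 9.6848])
True (np.float64(0.03729), [0.4992, -0.1079, 0.007, 9.5545])
True (np.float64(0.03732), [0.4993, -0.108, 0.007, 9.7372])
False (np.float64(0.03255), [0.5047, -0.1093, -0.0033, 10.4265])
False (np.float64(0.03256), [0.5049, -0.1094, -0.0037, 10.5227])
False (np.float64(0.03257), [0.5046, -0.1093, -0.003, 10.5008])
False (np.float64(0.03257), [0.5048, -0.1093, -0.0035, 10.3401])
False (np.float64(0.03259), [0.5046, -0.1093, -0.0032, 10.5627])
False (np.float64(0.0326), [0.5045, -0.1093, -0.0028, 10.4371])
```

```bash
python3 - <<'E'
from kf import *
im=cv2.imread('pics/w3.png');ci=np.load('w3.npy',allow_pickle=True).item()
g=cv2.cvtColor(im,cv2.COLOR_BGR2GRAY);print('bar',g[315,322:335:4],'skirt',g[290:300:4,310],'wood',g[285,290:297:3],g[275,352:360:3],'stem',g[270,318:326:3],im[285,293],im[270,322])
E
python3 - <<'E'
from kf import *
im=cv2.imread('pics/w3.png');ci=np.load('w3.npy',allow_pickle=True).item()
m=im[...,2].copy();v=[(ci,cv2.merge([m]*3),40)]
for fz in(True,False):
    R=fitk(v,[.5,-.11,.007],fz)
    for o in R[:3]:print(fz,o)
    p=R[0][1];p[3]=np.radians(p[3])
    s=sil(ci,p,np.array([220,247]),4,(600,800));c=cv2.resize(im[247:397,220:420],None,fx=4,fy=4)
    cs=cv2.findContours((s>.5).astype(np.uint8),0,2)[0];cv2.drawContours(c,cs,-1,(0,255,0),1);cv2.imwrite(f'pics/ov{fz}.png',c)
E
```

```text
bar [24 23 23 22] skirt [21 22 23] wood [48 46 46] [45 46 48] stem [52 51 52] [24 41 65] [44 52 55]
True (np.float64(0.02417), [0.5004, -0.108, 0.007, 8.84])
True (np.float64(0.02417), [0.5004, -0.1079, 0.007, 8.7409])
True (np.float64(0.02417), [0.5004, -0.1079, 0.007, 8.816])
False (np.float64(0.00498), [0.5089, -0.1103, -0.0108, 10.6857])
False (np.float64(0.00499), [0.5087, -0.1103, -0.0105, 10.7932])
False (np.float64(0.00499), [0.5089, -0.1103, -0.0108, 10.6047])
```

View pics/ovTrue.png

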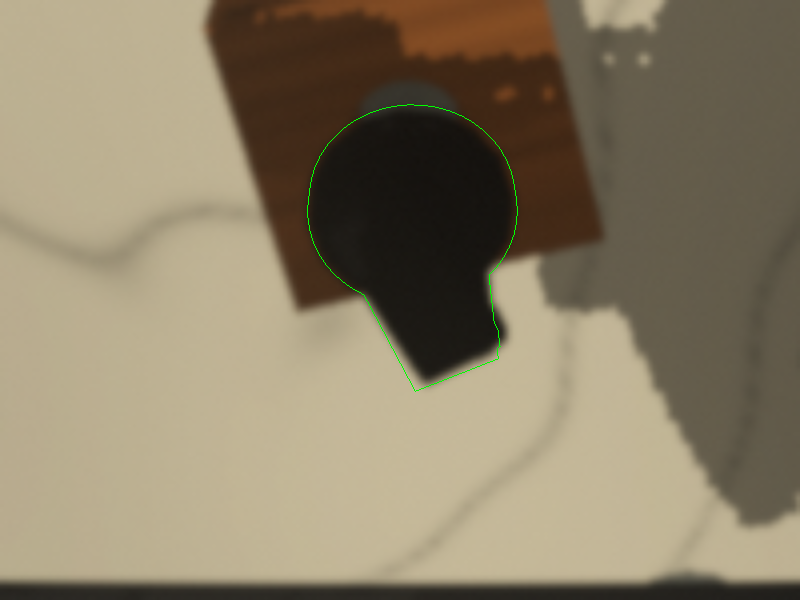

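The crop shows the black knob in a wooden holder: skirt centre about (323,299) and pointer plus bar towards (335,340). It is the right one. The scale is a little off, so I'll take a second view for the height.

```bash
python3 -m jog '[{"wx":0,"wy":0,"wz":0,"dx":0,"dy":-0.1,"dz":-0.05,"hand":0},{"wx":0,"wy":0,"wz":0,"dx":0,"dy":-0.1,"dz":-0.05,"hand":0},{"wx":0,"wy":0,"wz":0,"dx":0,"dy":0,"dz":0,"hand":0},{"wx":0,"wy":0,"wz":0,"dx":0,"dy":0,"dz":0,"hand":0},{"wx":0,"wy":0,"wz":0,"dx":0,"dy":0,"dz":0,"hand":0}]'
python3 - <<'E'
from kf import *
ci=r.camera_info('wrist');im=snap('wrist','w4');np.save('w4.npy',ci,allow_pickle=True)
v=[]
for n in('w3','w4'):
    im=cv2.imread(f'pics/{n}.png');v.append((np.load(n+'.npy',allow_pickle=True).item(),cv2.merge([im[...,2]]*3),43))
for k in([v[1]],v):
  for fz in(True,False):
    for o in fitk(k,[.5,-.11,.007],fz,8)[:2]:print(len(k),fz,o)
E
```

```text
clock: 4.0
tool_pos: [0.4471, -0.1436, 0.1973]
eef_rot: [0.134, 0.991, 0.001, 0.0]
contact_force: [-0.5, 1.0, -0.0]
opening: 1.0
finger_force: 0.0
1 True (np.float64(0.06916), [0.4997, -0.1081, 0.007, 11.7739])
1 True (np.float64(0.06917), [0.4996, -0.1081, 0.007, 11.5131])
1 False (np.float64(0.06494), [0.5032, -0.1079, 0.0013, 12.5754])
1 False (np.float64(0.06494), [0.5033, -0.1079, 0.0012, 12.3951])
2 True (np.float64(0.09062), [0.4998, -0.108, 0.007, 10.6619])
2 True (np.float64(0.09064), [0.4998, -0.1081, 0.007, 10.6325])
2 False (np.float64(0.08209), [0.5027, -0.1082, 0.0019, 12.479])
2 False (np.float64(0.08209), [0.5027, -0.1082, 0.0019, 12.5265])
```

```bash
python3 - <<'E'
from kf import *
im=cv2.imread('pics/w4.png');ci=np.load('w4.npy',allow_pickle=True).item()
u=proj(ci,[[.5,-.108,.107]])[0];x,y=np.clip(np.round(u-[100,75]),0,[440,330]).astype(int);print(x,y)
c=cv2.resize(im[y:y+150,x:x+200],None,fx=4,fy=4,interpolation=cv2.INTER_CUBIC)
for p,col in(([.4998,-.108,.007,np.radians(10.6)],(0,255,0)),):
    s=sil(ci,p,np.array([x,y]),4,(600,800))
    cv2.drawContours(c,cv2.findContours((s>.5).astype(np.uint8),0,2)[0],-1,col,1)
cv2.imwrite('pics/ov4.png',c)
E
```

```text
288 230
```

View pics/ov4.png

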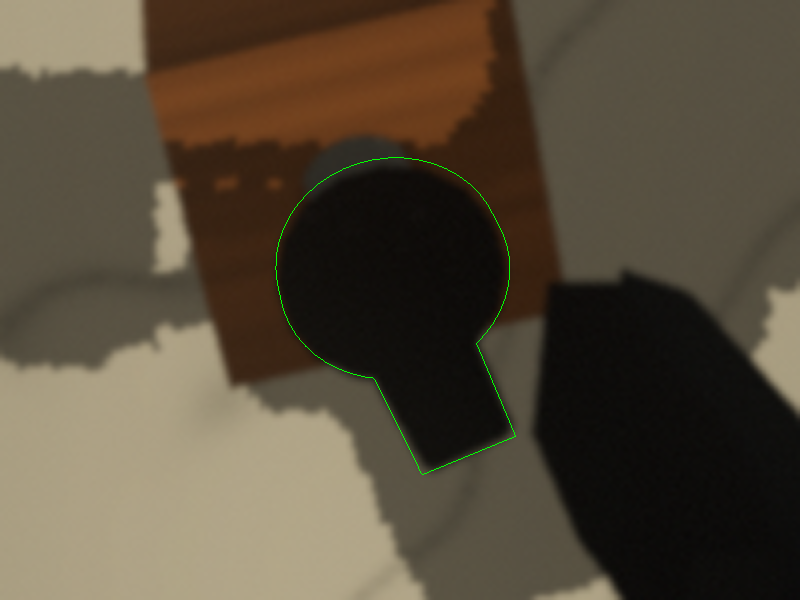

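```bash
cat > kt.py <<'E'
from kf import *
def run(names,p0,q0,free,thr=43,ret=False):
    V=[];sc=4
    for n in names:
        ci=np.load(n+'.npy',allow_pickle=True).item();g=cv2.imread(f'pics/{n}.png')[...,2]
        u=proj(ci,[np.array(p0[:3])+[0,0,.1]])[0];off=np.clip(np.round(u-[50,50]),0,[540,380]);x,y=off.astype(int)
        g=cv2.resize(g[y:y+100,x:x+100],None,fx=sc,fy=sc,interpolation=cv2.INTER_LINEAR).astype(float)
        M=np.clip((thr+12-g)/24,0,1);l=cv2.connectedComponents((M>.3).astype(np.uint8))[1]
        i=l[tuple(((u-off)*sc).astype(int)[::-1])];M=M*(cv2.dilate((l==i).astype(np.uint8),np.ones((3,3))))
        V.append((ci,off,M))
    def pose(q):
        full=np.zeros(6);full[:]=q0;full[free]=q
        from scipy.spatial.transform import Rotation as Ro
        R=(Ro.from_rotvec([full[4],full[5],0])*Ro.from_rotvec([0,0,full[3]])).as_matrix()
        return R,np.array(p0)+full[:3]/100
    def f(q):
        R,t=pose(q);e=0
        for ci,off,M in V:
            S=np.zeros(M.shape,np.uint8)
            for P in PARTS:
                u=(proj(ci,P@R.T+t)-off+.5)*sc-.5
                cv2.fillConvexPoly(S,cv2.convexHull(np.round(u*16).astype(np.int32)),255,cv2.LINE_AA,4)
            e+=(cv2.GaussianBlur(S/255.-M,(5,5),0)**2).mean()
        return e
    x0=np.array(q0,float)[free];st=np.array([.3,.3,.3,.1,.04,.04])[free]
    for _ in range(2):
        o=minimize(f,x0,method='Nelder-Mead',options=dict(initial_simplex=np.vstack([x0,x0+np.diag(st)]),xatol=1e-3,fatol=1e-8,maxiter=1500));x0=o.x
    full=np.array(q0,float);full[free]=o.x
    R,t=pose(o.x);return round(o.fun,5),(np.array(p0)+full[:3]/100).round(4).tolist(),np.degrees(full[3:]).round(2).tolist(),(t+R@[0,0,.106]).round(4).tolist()
E
python3 - <<'E'
from kt import *
q0=[0,0,0,.19,0,0]
for thr in(43,36):
  for N in(['w3'],['w4'],['w3','w4']):
    for fr in([0,1,3],[0,1,2,3],[0,1,3,4,5]):print(thr,N,fr,*run(N,[.5,-.108,.007],q0,fr,thr))
E
```

```text
43 ['w3'] [0, 1, 3] 0.02123 [0.5003, -0.108, 0.007] [9.23, 0.0, 0.0] [0.5003, -0.108, 0.113]
43 ['w3'] [0, 1, 2, 3] 0.00515 [0.5078, -0.1101, -0.0086] [10.83, 0.0, 0.0] [0.5078, -0.1101, 0.0974]
43 ['w3'] [0, 1, 3, 4, 5] 0.01237 [0.5127, -0.1184, 0.007] [3.48, -6.37, -7.22] [0.4994, -0.1066, 0.1115]
43 ['w4'] [0, 1, 3] 0.00906 [0.4998, -0.1081, 0.007] [11.62, 0.0, 0.0] [0.4998, -0.1081, 0.113]
43 ['w4'] [0, 1, 2, 3] 0.00438 [0.5033, -0.1079, 0.0012] [12.51, 0.0, 0.0] [0.5033, -0.1079, 0.1072]
43 ['w4'] [0, 1, 3, 4, 5] 0.00698 [0.5038, -0.1095, 0.007] [10.85, -0.85, -2.36] [0.4995, -0.108, 0.1129]
43 ['w3', 'w4'] [0, 1, 3] 0.03109 [0.4999, -0.1081, 0.007] [10.73, 0.0, 0.0] [0.4999, -0.1081, 0.113]
43 ['w3', 'w4'] [0, 1, 2, 3] 0.02177 [0.5028, -0.1082, 0.0018] [12.82, 0.0, 0.0] [0.5028, -0.1082, 0.1078]
43 ['w3', 'w4'] [0, 1, 3, 4, 5] 0.02371 [0.5069, -0.1111, 0.007] [8.29, -1.82, -4.04] [0.4994, -0.1077, 0.1127]
36 ['w3'] [0, 1, 3] 0.0306 [0.5006, -0.1077, 0.007] [7.17, 0.0, 0.0] [0.5006, -0.1077, 0.113]
36 ['w3'] [0, 1, 2, 3] 0.00628 [0.5108, -0.1107, -0.0143] [10.26, 0.0, 0.0] [0.5108, -0.1107, 0.0917]
36 ['w3'] [0, 1, 3, 4, 5] 0.0176 [0.5212, -0.1252, 0.007] [-6.3, -10.73, -11.85] [0.4996, -0.1056, 0.1089]
36 ['w4'] [0, 1, 3] 0.01582 [0.5002, -0.108, 0.007] [10.47, 0.0, 0.0] [0.5002, -0.108, 0.113]
36 ['w4'] [0, 1, 2, 3] 0.00274 [0.5057, -0.1076, -0.0029] [12.21, 0.0, 0.0] [0.5057, -0.1076, 0.1031]
36 ['w4'] [0, 1, 3, 4, 5] 0.01198 [0.5083, -0.1095, 0.007] [11.15, -0.79, -4.74] [0.4996, -0.108, 0.1126]
36 ['w3', 'w4'] [0, 1, 3] 0.04711 [0.5004, -0.1079, 0.007] [9.61, 0.0, 0.0] [0.5004, -0.1079, 0.113]
36 ['w3', 'w4'] [0, 1, 2, 3] 0.02739 [0.5047, -0.1081, -0.0012] [12.51, 0.0, 0.0] [0.5047, -0.1081, 0.1048]
36 ['w3', 'w4'] [0, 1, 3, 4, 5] 0.03631 [0.5123, -0.1133, 0.007] [5.98, -3.28, -6.9] [0.4996, -0.1073, 0.1121]
```

```bash
python3 - <<'E'
s=open('kt.py').read()
s=s.replace("M=np.clip((thr+12-g)/24,0,1);","bg=cv2.GaussianBlur(cv2.dilate(g,np.ones((21,21))),(9,9),0);lo=cv2.erode(g,np.ones((21,21)));t=(bg+lo)/2;M=np.where(bg-lo>25,np.clip((t-g)/(.3*(bg-lo)+1)+.5,0,1),(g<thr)*1.);")
open('kt.py','w').write(s)
E
python3 - <<'E'
from kt import *
q0=[0,0,0,.19,0,0]
for thr in(40,):
  for N in(['w3'],['w4'],['w3','w4']):
    for fr in([0,1,3],[0,1,2,3],[0,1,3,4,5]):print(thr,N,fr,*run(N,[.5,-.108,.007],q0,fr,thr))
E
```

```text
40 ['w3'] [0, 1, 3] 0.08232 [0.501, -0.1083, 0.007] [12.39, 0.0, 0.0] [0.501, -0.1083, 0.113]
40 ['w3'] [0, 1, 2, 3] 0.0739 [0.5053, -0.1095, -0.0023] [13.1, 0.0, 0.0] [0.5053, -0.1095, 0.1037]
40 ['w3'] [0, 1, 3, 4, 5] 0.07714 [0.509, -0.1116, 0.007] [12.41, -1.91, -4.85] [0.5001, -0.108, 0.1126]
40 ['w4'] [0, 1, 3] 0.012 [0.5008, -0.1082, 0.007] [12.57, 0.0, 0.0] [0.5008, -0.1082, 0.113]
40 ['w4'] [0, 1, 2, 3] 0.00128 [0.505, -0.1079, -0.0008] [13.63, 0.0, 0.0] [0.505, -0.1079, 0.1052]
40 ['w4'] [0, 1, 3, 4, 5] 0.00867 [0.5095, -0.1091, 0.007] [11.94, -0.51, -5.08] [0.5001, -0.1081, 0.1126]
40 ['w3', 'w4'] [0, 1, 3] 0.09447 [0.5008, -0.1082, 0.007] [12.51, 0.0, 0.0] [0.5008, -0.1082, 0.113]
40 ['w3', 'w4'] [0, 1, 2, 3] 0.08477 [0.5031, -0.1084, 0.0024] [13.57, 0.0, 0.0] [0.5031, -0.1084, 0.1084]
40 ['w3', 'w4'] [0, 1, 3, 4, 5] 0.08665 [0.5086, -0.11, 0.007] [12.11, -1.01, -4.59] [0.5001, -0.1081, 0.1126]
```

```bash
python3 -m jog '[{"wx":0,"wy":0,"wz":0.062,"dx":0.055,"dy":0.036,"dz":0,"hand":0},{"wx":0,"wy":0,"wz":0.062,"dx":0.055,"dy":0.036,"dz":0,"hand":0},{"wx":0,"wy":0,"wz":0.062,"dx":0.055,"dy":0.036,"dz":0,"hand":0},{"wx":0,"wy":0,"wz":0.062,"dx":0.055,"dy":0.036,"dz":0,"hand":0},{"wx":0,"wy":0,"wz":0,"dx":0,"dy":0,"dz":0,"hand":0}]'
python3 -m jog '[{"wx":0,"wy":0,"wz":0,"dx":0,"dy":0,"dz":0,"hand":0},{"wx":0,"wy":0,"wz":0,"dx":0,"dy":0,"dz":0,"hand":0}]'
python3 - <<'E'
from h import *
from scipy.spatial.transform import Rotation as Ro
s=r.get_state();R=Ro.from_quat(s['eef_rot']).as_matrix();print(s['tool_pos'],np.degrees(np.arctan2(R[1,1],R[0,1])),R[:,2],s['q'])
A=r.camera_info('scene')
ci=r.camera_info('wrist');im=snap('wrist','w5');np.save('w5.npy',ci,allow_pickle=True)
s=snap('scene','s1');d=snap('side','d1');np.save('s1.npy',A,allow_pickle=True);np.save('d1.npy',r.camera_info('side'),allow_pickle=True)
E
python3 - <<'E'
from kt import *
for fr in([0,1,3],[0,1,2,3]):print(run(['w5'],[.502,-.108,.007],[0,0,0,.22,0,0],fr,40))
np.save('s0.npy',r.camera_info('scene'),allow_pickle=True);np.save('d0.npy',r.camera_info('side'),allow_pickle=True)
for fr in([0,1,3],[0,1,2,3]):print(run(['s0','d0'],[.502,-.108,.007],[0,0,0,.22,0,0],fr,40))
E
```

```text
clock: 4.47
tool_pos: [0.5051, -0.1053, 0.1979]
eef_rot: [-0.116, 0.993, 0.001, 0.003]
contact_force: [0.5, 0.8, -0.3]
opening: 1.0
finger_force: 0.0
clock: 4.63
tool_pos: [0.5005, -0.1095, 0.1971]
eef_rot: [-0.11, 0.994, -0.0, -0.001]
contact_force: [-0.2, -0.2, -0.8]
opening: 1.001
finger_force: 0.0
[ 0.50050672 -0.1094817   0.19710116] 102.68681101410088 [-1.07359049e-03 -3.41667899e-04 -9.99999365e-01] [ 0.39370702  0.63019997 -0.43167056  1.93814283  0.41359779  0.66161745
  1.49600386]
(np.float64(0.06019), [0.5004, -0.1083, 0.007], [13.08, 0.0, 0.0], [0.5004, -0.1083, 0.113])
(np.float64(0.05307), [0.5025, -0.1078, 0.0008], [13.41, 0.0, 0.0], [0.5025, -0.1078, 0.1068])
(np.float64(0.32186), [0.5006, -0.1107, 0.007], [13.91, 0.0, 0.0], [0.5006, -0.1107, 0.113])
(np.float64(0.3173), [0.5005, -0.1108, 0.0034], [15.24, 0.0, 0.0], [0.5005, -0.1108, 0.1094])
```

```bash
python3 -m jog '[{"wx":0,"wy":0,"wz":0.005,"dx":0.002,"dy":0.004,"dz":-0.1,"hand":0},{"wx":0,"wy":0,"wz":0,"dx":0,"dy":0,"dz":-0.1,"hand":0},{"wx":0,"wy":0,"wz":0,"dx":0,"dy":0,"dz":-0.1,"hand":0},{"wx":0,"wy":0,"wz":0,"dx":0,"dy":0,"dz":-0.07,"hand":0},{"wx":0,"wy":0,"wz":0,"dx":0,"dy":0,"dz":0,"hand":0}]'
python3 -m jog '[{"wx":0,"wy":0,"wz":0,"dx":0,"dy":0,"dz":0,"hand":0},{"wx":0,"wy":0,"wz":0,"dx":0,"dy":0,"dz":0,"hand":0}]'
```

```text
clock: 5.2
tool_pos: [0.4994, -0.1089, 0.1018]
eef_rot: [-0.116, 0.993, 0.0, -0.003]
contact_force: [-0.2, 0.3, -0.2]
opening: 1.004
finger_force: 0.0
clock: 5.37
tool_pos: [0.5023, -0.1089, 0.1054]
eef_rot: [-0.116, 0.993, -0.0, 0.0]
contact_force: [0.3, 0.7, -0.2]
opening: 1.005
finger_force: 0.0
```

```bash
python3 -m jog '[{"wx":0,"wy":0,"wz":0,"dx":0,"dy":0,"dz":-0.008,"hand":0.5},{"wx":0,"wy":0,"wz":0,"dx":0,"dy":0,"dz":0,"hand":1},{"wx":0,"wy":0,"wz":0,"dx":0,"dy":0,"dz":0,"hand":1},{"wx":0,"wy":0,"wz":0,"dx":0,"dy":0,"dz":0,"hand":1},{"wx":0,"wy":0,"wz":0,"dx":0,"dy":0,"dz":0,"hand":1}]' 45
python3 -m jog '[{"wx":0,"wy":0,"wz":0,"dx":0,"dy":0,"dz":0,"hand":1},{"wx":0,"wy":0,"wz":0,"dx":0,"dy":0,"dz":0,"hand":1},{"wx":0,"wy":0,"wz":0,"dx":0,"dy":0,"dz":0,"hand":1},{"wx":0,"wy":0,"wz":0,"dx":0,"dy":0,"dz":0,"hand":1}]'
```

```text
clock: 5.78
tool_pos: [0.5021, -0.1088, 0.1029]
eef_rot: [-0.116, 0.993, -0.0, 0.0]
contact_force: [0.4, 0.5, -0.3]
opening: 0.643
finger_force: 0.0
clock: 6.12
tool_pos: [0.5019, -0.1087, 0.1025]
eef_rot: [-0.116, 0.993, 0.0, -0.0]
contact_force: [1.1, 0.6, -0.9]
opening: 0.344
finger_force: 0.0
```

```bash
python3 -m jog '[{"wx":0,"wy":0,"wz":0,"dx":0,"dy":0,"dz":0,"hand":1},{"wx":0,"wy":0,"wz":0,"dx":0,"dy":0,"dz":0,"hand":1},{"wx":0,"wy":0,"wz":0,"dx":0,"dy":0,"dz":0,"hand":1},{"wx":0,"wy":0,"wz":0,"dx":0,"dy":0,"dz":0,"hand":1}]'
```

```text
clock: 6.45
tool_pos: [0.5019, -0.1088, 0.1025]
eef_rot: [-0.116, 0.993, 0.0, -0.0]
contact_force: [-0.6, -0.5, -0.9]
opening: 0.178
finger_force: 45.0
```

```bash
python3 -m jog '[{"wx":0,"wy":0,"wz":0,"dx":0,"dy":0,"dz":0.03,"hand":1},{"wx":0,"wy":0,"wz":0,"dx":0,"dy":0,"dz":0.08,"hand":1},{"wx":0,"wy":0,"wz":0,"dx":0,"dy":0,"dz":0.1,"hand":1},{"wx":0,"wy":0,"wz":0,"dx":0,"dy":0,"dz":0.1,"hand":1},{"wx":0,"wy":0,"wz":0,"dx":0,"dy":0,"dz":0.1,"hand":1}]'
python3 -m jog '[{"wx":0,"wy":0,"wz":0,"dx":0,"dy":0,"dz":0,"hand":1},{"wx":0,"wy":0,"wz":0,"dx":0,"dy":0,"dz":0,"hand":1},{"wx":0,"wy":0,"wz":0,"dx":0,"dy":0,"dz":0,"hand":1}]'
python3 - <<'E'
from h import *
s=r.get_state()
ci=r.camera_info('wrist');im=snap('wrist','w6');np.save('w6.npy',ci,allow_pickle=True);snap('side','d2');snap('scene','s2');np.save('st6.npy',s,allow_pickle=True)
d=cv2.imread('pics/d2.png');B=r.camera_info('side');u=proj(B,[[.502,-.109,.17]])[0].astype(int)
a=cv2.resize(d[max(0,u[1]-60):u[1]+60,u[0]-60:u[0]+60],(400,400))
cv2.imwrite('pics/c6.png',np.hstack([cv2.resize(im[200:,160:480,::-1],(457,400)) if 0 else cv2.resize(cv2.imread('pics/w6.png')[160:,140:500],(400,356)).copy(),a[:356]]))
E
```

```text
clock: 6.87
tool_pos: [0.5014, -0.1086, 0.2064]
eef_rot: [-0.117, 0.993, 0.0, -0.0]
contact_force: [0.8, -0.6, -1.3]
opening: 0.177
finger_force: 45.0
clock: 7.12
tool_pos: [0.5012, -0.1089, 0.2046]
eef_rot: [-0.116, 0.993, 0.0, -0.001]
contact_force: [0.2, -0.1, -1.7]
opening: 0.178
finger_force: 45.0
```

View pics/c6.png

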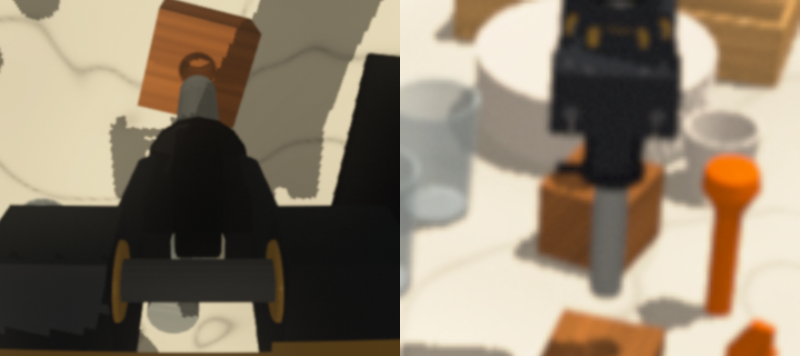

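The knob is gripped and clear of its holder. Its stem end is at about (316,232) in the wrist view, so I can compare it directly with the spindle.

```bash
python3 -m jog '[{"wx":0,"wy":0,"wz":0.034,"dx":0.004,"dy":0.12,"dz":0,"hand":1},{"wx":0,"wy":0,"wz":0.034,"dx":0.004,"dy":0.14,"dz":0,"hand":1},{"wx":0,"wy":0,"wz":0.034,"dx":0.004,"dy":0.15,"dz":0,"hand":1},{"wx":0,"wy":0,"wz":0.034,"dx":0.004,"dy":0.15,"dz":0,"hand":1},{"wx":0,"wy":0,"wz":0.035,"dx":0.004,"dy":0.15,"dz":0,"hand":1}]'
python3 -m jog '[{"wx":0,"wy":0,"wz":0,"dx":0.004,"dy":0.15,"dz":0,"hand":1},{"wx":0,"wy":0,"wz":0,"dx":0.004,"dy":0.15,"dz":0,"hand":1},{"wx":0,"wy":0,"wz":0,"dx":0.004,"dy":0.14,"dz":-0.05,"hand":1},{"wx":0,"wy":0,"wz":0,"dx":0,"dy":0,"dz":-0.05,"hand":1},{"wx":0,"wy":0,"wz":0,"dx":0,"dy":0,"dz":0,"hand":1}]'
python3 -m jog '[{"wx":0,"wy":0,"wz":0,"dx":0,"dy":0,"dz":0,"hand":1},{"wx":0,"wy":0,"wz":0,"dx":0,"dy":0,"dz":0,"hand":1}]'
cat > look.py <<'E'
import sys
from h import *
from scipy.spatial.transform import Rotation as Ro
n=sys.argv[1];s=r.get_state();ci=r.camera_info('wrist');im=snap('wrist',n);np.save(n+'.npy',ci,allow_pickle=True);np.save('st_'+n+'.npy',s,allow_pickle=True)
R=Ro.from_quat(s['eef_rot']).as_matrix();print(s['clock'],np.round(s['tool_pos'],4),'yaw',np.degrees(np.arctan2(R[1,1],R[0,1]))-90,'z',R[:2,2].round(4),'F',np.round(s['contact_force'],1),np.round(s['q'],2))
u=proj(ci,[[s['tool_pos'][0],s['tool_pos'][1],s['tool_pos'][2]-.096],[.5096,.1785,.02],[.5096,.1785,.05]]);print('stem,collar,tip',u.round(1).tolist())
x,y=220,180;g=cv2.convertScaleAbs(cv2.resize(im[y:y+150,x:x+200,::-1],None,fx=4,fy=4,interpolation=cv2.INTER_CUBIC),alpha=1.6)
cv2.imwrite(f'pics/{n}c.png',g)
E
python3 look.py w7
```

```text
clock: 7.68
tool_pos: [0.5062, 0.0703, 0.2041]
eef_rot: [-0.285, 0.958, 0.0, -0.001]
contact_force: [0.8, -0.5, -1.8]
opening: 0.178
finger_force: 45.0
clock: 8.1
tool_pos: [0.5077, 0.1811, 0.1774]
eef_rot: [-0.286, 0.958, 0.0, -0.002]
contact_force: [-1.2, -0.2, -0.8]
opening: 0.18
finger_force: 45.0
clock: 8.27
tool_pos: [0.5099, 0.1771, 0.1797]
eef_rot: [-0.283, 0.959, -0.001, -0.001]
contact_force: [-0.1, -0.8, -2.2]
opening: 0.176
finger_force: 45.0
8.2667 [0.5099 0.1771 0.1797] yaw 32.85196310104887 z [-0.0011 -0.0017] F [-0.1 -0.8 -2.2] [-0.13  0.7  -0.48  1.87  0.48  0.69  1.25]
stem,collar,tip [[316.4, 243.7], [318.4, 218.2], [318.4, 229.2]]
```

View pics/w7c.png

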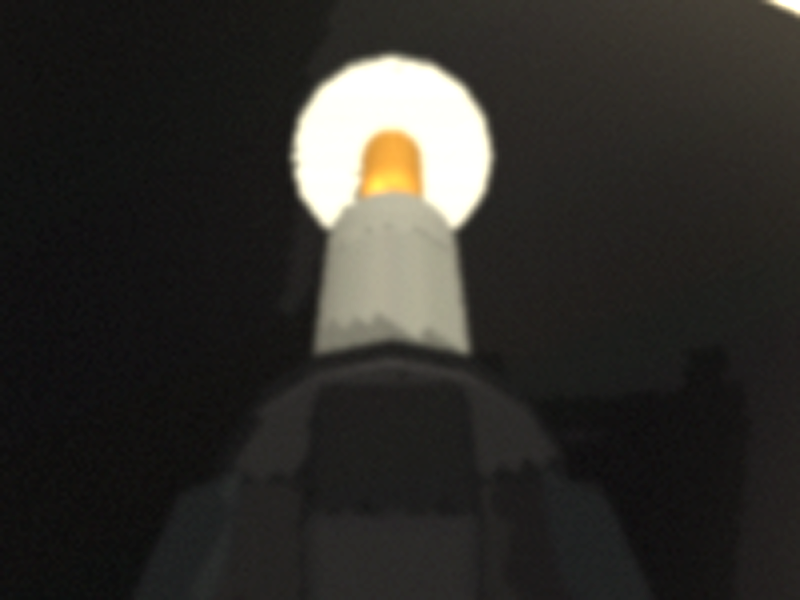

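The collar is centred at (318,219). The stem end sits directly below it, its far edge at about (318,228), so it is laterally aligned. Now I'll work out the error along the other axis.

```bash
cat > al.py <<'E'
import sys
from fit import *
n=sys.argv[1];ci=np.load(n+'.npy',allow_pickle=True).item();st=np.load('st_'+n+'.npy',allow_pickle=True).item();im=cv2.imread(f'pics/{n}.png')
Rc=np.array(ci['R']);cam=-Rc.T@ci['t']
d=Rc[1,:2]/np.linalg.norm(Rc[1,:2]);l=Rc[0,:2]/np.linalg.norm(Rc[0,:2]);T=st['tool_pos'];zs=T[2]-.0955
print('cam-tcp in (lat,down,z)',(cam-T)[:2]@l,(cam-T)[:2]@d,cam[2]-T[2],'stem z',zs)
def depth(X): return (Rc@X+ci['t'])[2]
for c,z in(((.5096,.1785),.02),):
    R,X=rect(im,ci,c,z,.045);g=cv2.cvtColor(R,cv2.COLOR_BGR2GRAY).astype(float);M=np.clip((g-40)/60,0,1)
    v=X[...,:2]-np.array(c);rel=v@d;W=((rel<.0)&~((abs(v@l)<.008)&(rel>-.006))).astype(float)
    f=lambda p:(W*(1/(1+np.exp(np.clip((np.hypot(v[...,0]-p[0]/1e3,v[...,1]-p[1]/1e3)-.02)/.0004,-50,50)))-M)**2).mean()
    o=minimize(f,[0,0],method='Nelder-Mead',options=dict(initial_simplex=[[0,0],[2,0],[0,2]]));C=np.array(c)+o.x/1e3
    print('collar',C,o.fun,'depth',depth(np.array([*C,z])))
# stem end far edge: scan columns near centre for brass/collar->grey steel transition
col=np.array([float(a) for a in sys.argv[2].split(',')])
P=onz(ci,col,zs);E=P[:2]+d*.0105;print('stem ctr',E,'depth',depth(np.array([*E,zs])),'stem-TCP lat,down',(E-T[:2])@l,(E-T[:2])@d,'need lat,down',(C-E)@l,(C-E)@d,'need xy',C-E)
E
python3 al.py w7 318.5,228.3
```

```text
cam-tcp in (lat,down,z) 0.0010535225433237305 -0.08450761740561073 0.14666287867459793 stem z 0.08415289599741763
collar [0.50964965 0.17779059] 0.000300124108972749 depth 0.31724016122339493
stem ctr [0.50906646 0.17820844] depth 0.2564507187539971 stem-TCP lat,down 0.0013553122184353547 -8.769040569220486e-05 need lat,down -0.0006673634753795604 0.0002630624674520268 need xy [ 0.00058318 -0.00041785]
```

```bash
python3 -m jog '[{"wx":0,"wy":0,"wz":0,"dx":0.002,"dy":-0.001,"dz":-0.05,"hand":1},{"wx":0,"wy":0,"wz":0,"dx":0,"dy":0,"dz":-0.05,"hand":1},{"wx":0,"wy":0,"wz":0,"dx":0,"dy":0,"dz":-0.02,"hand":1},{"wx":0,"wy":0,"wz":0,"dx":0,"dy":0,"dz":0,"hand":1},{"wx":0,"wy":0,"wz":0,"dx":0,"dy":0,"dz":0,"hand":1}]'
python3 -m jog '[{"wx":0,"wy":0,"wz":0,"dx":0,"dy":0,"dz":-0.012,"hand":1},{"wx":0,"wy":0,"wz":0,"dx":0,"dy":0,"dz":-0.008,"hand":1},{"wx":0,"wy":0,"wz":0,"dx":0,"dy":0,"dz":-0.008,"hand":1},{"wx":0,"wy":0,"wz":0,"dx":0,"dy":0,"dz":0,"hand":1}]'
```

```text
clock: 8.73
tool_pos: [0.5107, 0.1779, 0.1503]
eef_rot: [-0.283, 0.959, -0.0, 0.0]
contact_force: [0.7, 0.5, -0.9]
opening: 0.178
finger_force: 45.0
clock: 9.07
tool_pos: [0.5103, 0.1785, 0.1428]
eef_rot: [-0.284, 0.959, -0.0, -0.0]
contact_force: [0.4, 0.4, -2.0]
opening: 0.175
finger_force: 45.0
```

```bash
python3 -m jog '[{"wx":0,"wy":0,"wz":0,"dx":0,"dy":0,"dz":-0.008,"hand":1},{"wx":0,"wy":0,"wz":0,"dx":0,"dy":0,"dz":-0.008,"hand":1},{"wx":0,"wy":0,"wz":0,"dx":0,"dy":0,"dz":-0.008,"hand":1},{"wx":0,"wy":0,"wz":0,"dx":0,"dy":0,"dz":0,"hand":1}]'
python3 -m jog '[{"wx":0,"wy":0,"wz":0,"dx":0,"dy":0,"dz":-0.008,"hand":1},{"wx":0,"wy":0,"wz":0,"dx":0,"dy":0,"dz":-0.008,"hand":1},{"wx":0,"wy":0,"wz":0,"dx":0,"dy":0,"dz":0,"hand":1},{"wx":0,"wy":0,"wz":0,"dx":0,"dy":0,"dz":0,"hand":1}]'
```

```text
clock: 9.4
tool_pos: [0.5105, 0.1785, 0.1367]
eef_rot: [-0.284, 0.959, -0.0, -0.0]
contact_force: [0.2, 0.7, -2.0]
opening: 0.179
finger_force: 45.0
clock: 9.73
tool_pos: [0.5105, 0.1785, 0.1328]
eef_rot: [-0.284, 0.959, -0.0, -0.0]
contact_force: [0.9, 0.1, -1.9]
opening: 0.179
finger_force: 45.0
```

```bash
python3 -m jog '[{"wx":0,"wy":0,"wz":0,"dx":0,"dy":0,"dz":-0.008,"hand":1},{"wx":0,"wy":0,"wz":0,"dx":0,"dy":0,"dz":-0.008,"hand":1},{"wx":0,"wy":0,"wz":0,"dx":0,"dy":0,"dz":-0.008,"hand":1},{"wx":0,"wy":0,"wz":0,"dx":0,"dy":0,"dz":0,"hand":1},{"wx":0,"wy":0,"wz":0,"dx":0,"dy":0,"dz":0,"hand":1}]'
python3 -m jog '[{"wx":0,"wy":0,"wz":0,"dx":0,"dy":0,"dz":-0.008,"hand":1},{"wx":0,"wy":0,"wz":0,"dx":0,"dy":0,"dz":-0.004,"hand":1},{"wx":0,"wy":0,"wz":0,"dx":0,"dy":0,"dz":0,"hand":1},{"wx":0,"wy":0,"wz":0,"dx":0,"dy":0,"dz":0,"hand":1}]'
```

```text
clock: 10.15
tool_pos: [0.5104, 0.1784, 0.1268]
eef_rot: [-0.284, 0.959, -0.0, -0.0]
contact_force: [1.9, -0.6, -2.1]
opening: 0.174
finger_force: 45.0
clock: 10.48
tool_pos: [0.5107, 0.1786, 0.1243]
eef_rot: [-0.284, 0.959, 0.0, 0.0]
contact_force: [0.0, -0.5, 3.3]
opening: 0.179
finger_force: 45.0
```

```bash
python3 -m jog '[{"wx":0,"wy":0,"wz":0,"dx":0,"dy":0,"dz":-0.007,"hand":1},{"wx":0,"wy":0,"wz":0,"dx":0,"dy":0,"dz":-0.007,"hand":1},{"wx":0,"wy":0,"wz":0,"dx":0,"dy":0,"dz":-0.007,"hand":1},{"wx":0,"wy":0,"wz":0,"dx":0,"dy":0,"dz":0,"hand":1},{"wx":0,"wy":0,"wz":0,"dx":0,"dy":0,"dz":0,"hand":1}]'
python3 -m jog '[{"wx":0,"wy":0,"wz":0,"dx":0,"dy":0,"dz":0,"hand":1},{"wx":0,"wy":0,"wz":0,"dx":0,"dy":0,"dz":0,"hand":1}]'
```

```text
clock: 10.9
tool_pos: [0.5107, 0.1787, 0.1191]
eef_rot: [-0.284, 0.959, 0.0, 0.0]
contact_force: [1.5, -1.3, 7.4]
opening: 0.18
finger_force: 45.0
clock: 11.07
tool_pos: [0.5107, 0.1787, 0.1192]
eef_rot: [-0.284, 0.959, 0.0, 0.0]
contact_force: [1.8, -1.5, 7.1]
opening: 0.177
finger_force: 45.0
```

```bash
python3 -c "
from plant import r
print(r.finish_job())"
```

```text
the job is handed in; nothing more can be done
None
```

I pulled the knob out of its holder, matched its flat to the spindle's and pushed it fully home. I handed the job in at about 11 s, still gripping the knob and holding it about 6.4 mm into the spring's 8 mm travel (from the 9 N net push); the result was not reported back.

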